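Fold the picket gate off the front of the niche

ROBOT

A 7-joint arm with a two-finger parallel gripper is mounted at the origin on the work surface. World frame = base frame: x ahead of the robot, y to its left, z up, the work surface at z = 0. Lengths are in m, angles in degrees, forces in N, time in s.
With the tool pointing down it reaches from about 0.425 to 0.825 m from the base axis. Payload 3.6 kg.
Tool frame: the origin (TCP) lies on the mounting face of the last link; the fingertips stand 173 mm ahead of it and the grasp point (between the pads) lies 155 mm ahead of it; y points along the fingers, z is the direction in which the jaws open and shut, and the axes are right-handed (so a half turn about y gives the same grasp; the last joint's range is limited). The gripper opens to 85 mm and grips with 20 to 120 N. Pads are 22 mm wide; open, the fingers measure 114 mm over their backs; the gripper's body (76 mm by 85 mm) begins 54 mm behind the grasp point. The pads swing forward as they close: fully open they stand 13 mm farther back than shut.
Start: joints at [63.913, 35.231, -0.722, 81.555, 0.464, 63.22, -2.315], TCP at [0.27, -0.591, 0.405] pointing down, gripper open.
Joint ranges: [-178.69, 178.69], [-17.37, 117.87], [-77.05, 75.6], [15.02, 138.74], [-78.02, 258.01], [0.78, 113.62], [-162.83, 162.83]. Speed limits (degrees/s): [159.86, 159.86, 180, 180, 180, 180, 180].

INTERFACE

Orientations are given as a 3x3 rotation matrix whose columns are the frame's x, y, z axes.
In Python, from bench import monitor, imaging, job gives the robot as it stands.
- The arm moves only by the tool carry_out, never from a script. Its argument "rows" is a list of rows, each a list of 7 numbers: the opening in per cent of the stroke, from 0 (shut) to 100 (fully open), then the shift along the tool's x, y, z in cm, then the turn, a rotation vector about the tool's x, y, z in rad. A call has 1 to 12 rows; each row is the pose to reach, as a shift and turn from the pose commanded when the call began, along the tool's axes at that moment; what a row does not reach only later rows make up. A row lasts 1/12 s, in which the tool goes at most 41.7 mm and 7.16 degrees, less where a joint would pass 70% of its speed; a pose out of reach is approached as far as the arm can. A call with a gripper value outside its range is refused whole. The fingers move at their own pace and stop on an object; "newtons" is the grip in N (left out, the last holds). Time passes only in rows, so rows that repeat a pose let the fingers close. It gives the time, the measured TCP pose, the force and the opening at its end, in the units of the state.
- monitor.read_state(): the state, without advancing time (a new reading comes with each control period).
- imaging.get_image(name): name is "scene" or "top" or "wrist"; returns the picture (400x640x3 uint8, red, green, blue); there is no depth.
- imaging.calibration(name): a dict with "mtx" (3x3 intrinsics, pixels), "D" ([k1, k2, p1, p2, k3] as OpenCV has them; the pictures are not rectified), "camera_from_world" (4x4, takes a point from world to camera coordinates). Camera axes: x right, y down, z forward; pixel columns grow to the right and rows downward; lengths in m; the calibration is good to about 2 mm. A picture is of the moment at which its call begins: read the wrist's pose just before it. calibration takes no time and is no camera call; for the wrist camera it gives the pose at the moment of the call.
- job.finish_job(): hands the job in, once; it reports no verdict.
The state is a dict: "time": time; "joint_pos": joint angles; "qvel": joint speeds; "joint_torque": joint torques, N m; "tool_pos": TCP position; "ee_rot": TCP orientation; "force": force on the tool from outside, world axes, zero at the start; "torque": the same for the moment, N m; "width": finger opening in m.
Only numpy, scipy, OpenCV 4.12 (cv2) and the standard library are available. Lean on these libraries where they do the work, as an engineer would, in place of code of your own. Each camera call takes 0.05 s, during which the arm holds its last target. There are 200 camera calls.

TASK

Open up the niche by folding away the little three-leaf wooden picket gate on the shelf: first fold its end leaf fully back against the side of the middle leaf that faces the robot, and only then swing these two together fully against the same side of the fixed leaf, so that the end leaf is sandwiched in between. Do not knock the ceramic owl behind the gate, and leave the gate folded and still.

Things in the scene. Friction and masses are not known exactly. Their poses are not given: they have to be found in the camera images.
- gate: Three-leaf picket gate, boards 12 mm thick, z 8 to 60 mm; a round upright knob (18 mm diameter, z 60 to 104) near each leaf's far end. Frame of its fixed leaf: origin at shelf height (z 0) at its hinge end; it runs 150 along +y (knob at y 138), screwed down. Opened straight, the middle leaf (140) then the end leaf (120) go on along -y. -x is the robot side, to which leaves fold.
- mid_leaf (a joint): Middle leaf's angle to the fixed leaf, rad: 0 in line, 3.14 (stop) folded parallel; grows clockwise seen from above. Upright pin at x -15, y 0 mm in the gate frame. In a frame at this pin, parallel to the gate's at 0 and turning with the leaf: board at x 15, knob centre x 15, y -125, second pin x 7.5, y -140 mm. Stiff hinge (0.3 N m friction), stays where left.
- end_leaf (a joint): End leaf's angle to the middle leaf, rad: 0 in line, 3.14 (stop) folded parallel, 3 mm apart; grows clockwise from above. In a frame at the second pin, parallel to the middle leaf's at 0 and turning with the end leaf: board at x 7.5, knob centre x 7.5, y -108 mm. Easy hinge (0.05 N m friction; folding it hardly moves the middle leaf), stays where left.
- owl: A loose white glazed ceramic owl figurine, 60 mm across and about 95 mm tall, standing on the shelf behind the gate (+x side). Origin at the centre of its underside. Must stay standing where it is.
Not all that is in view belongs to the job. Leave any orange or pink look-alike of the owl alone.

How it is judged:
By the outcome, as a careful person would: the job done as asked, in the order asked, and still so for the second after the job is handed in, with the robot touching nothing.
It also fails if it takes over 51 s, if anything falls off the work surface, if the arm or the gripper's body presses on something with over 40 N, if the wrist force passes 120 N, or if a joint passes its speed limit or range.

## Working session

There is one attempt and no reset: what is moved stays moved. The work goes in short steps, Python scripts to look and compute and a tool call to move; the robot and the scene stay as the last step left them, time stands still between calls to the robot, and variables do not carry over. Pictures are saved under pics/ and viewed, about 8 in all and at most 12, crops included, and the job is handed in when it is done.

Besides the shell and the picture viewer there is one more tool, called after "Call:" by a JSON object that holds its "op" and its "data", one argument or row to a line. carry_out: Moves the arm, as the interface text tells. Its arguments: {"type":"object","properties":{"rows":{"type":"array","items":{"type":"array","items":{"type":"number"}}},"newtons":{"type":"number"}},"required":["rows"]}

```bash
mkdir -p pics; cat > h.py <<'E'
import numpy as np, cv2
from bench import monitor, imaging, job
def snap(n,f):
    c=imaging.calibration(n); im=imaging.get_image(n); np.savez('pics/'+f+'.npz',im=im,**{k:np.array(v) for k,v in c.items()}); cv2.imwrite('pics/'+f+'.png',im[:,:,::-1]); return im,c
def ray(c,uv,z):
    K=np.array(c['mtx']);D=np.array(c['D']);T=np.array(c['camera_from_world'])
    p=cv2.undistortPoints(np.array(uv,float).reshape(-1,1,2),K,D).reshape(-1,2)
    d=np.c_[p,np.ones(len(p))]@T[:3,:3]; o=-T[:3,:3].T@T[:3,3]
    return o+d*((z-o[2])/d[:,2:3])
def proj(c,P):
    T=np.array(c['camera_from_world'])
    return cv2.projectPoints(np.array(P,float).reshape(-1,1,3),cv2.Rodrigues(T[:3,:3])[0],T[:3,3],np.array(c['mtx']),np.array(c['D']))[0].reshape(-1,2)
E
python3 - <<'E'
from h import *
s=monitor.read_state(); print(s['time'],s['tool_pos'],s['ee_rot'],s['width'],s['force'])
a,c=snap('top','top0'); b,d=snap('scene','sc0')
for x in(c,d):
    T=np.array(x['camera_from_world']); print(-T[:3,:3].T@T[:3,3], T[2,:3])
cv2.imwrite('pics/both.png',cv2.resize(np.vstack([a,b])[:,:,::-1],(480,600)))
E
```

```text
0.0 [ 0.27012008 -0.59085196  0.40350924] [[-9.09440117e-01 -1.14405639e-03  4.15833337e-01]
 [-4.15834908e-01  2.38110056e-03 -9.09437002e-01]
 [ 5.03062258e-05 -9.99996511e-01 -2.64120695e-03]] 0.08537606449822654 [-0.22454092  0.52888547  0.41171482]
[ 0.63527353 -0.041466    0.88325781] [ 0.06822788 -0.01257821 -0.99759047]
[ 1.06515842 -0.57423441  0.58706365] [-0.4409085   0.64007818 -0.62920554]
```

View pics/top0.png

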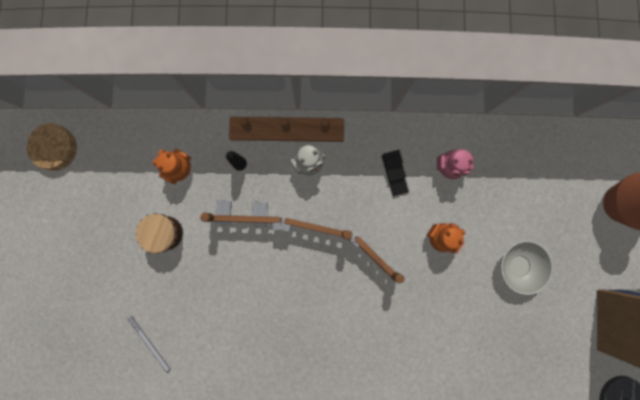

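View pics/sc0.png

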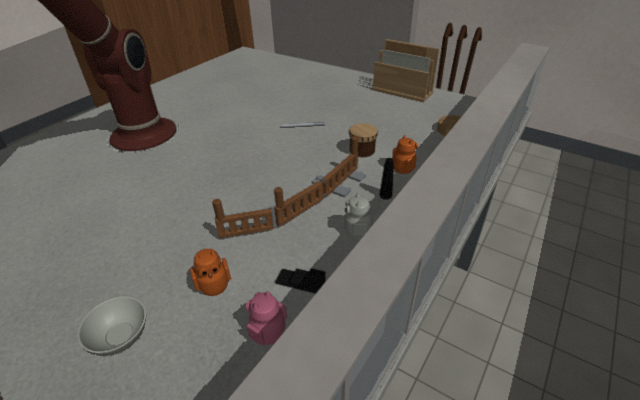

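The top view shows the gate with its fixed knob at (207,217), middle knob at (348,234) and end knob at (398,278). There are four owls: white (308,158), orange (172,165), orange (447,237) and pink (456,163). The white one behind the gate is the real owl. Next I measure these points.

```bash
python3 - <<'E'
from h import *
f=np.load('pics/top0.npz'); im=f['im']; c=f
hsv=cv2.cvtColor(im,cv2.COLOR_RGB2HSV)
roi=im[200:295,190:420]
m=cv2.inRange(hsv,(5,100,50),(18,255,255)); m[:200]=0;m[295:]=0;m[:,:190]=0;m[:,415:]=0
n,l,st,ce=cv2.connectedComponentsWithStats(m)
for i in range(1,n):
    if st[i,4]>60:
        r=cv2.minAreaRect(np.argwhere(l==i)[:,::-1].astype(np.float32)); print(st[i],ce[i].round(1),[np.round(x,1) for x in r])
print('knobs z.104',ray(c,[(207,217),(348,235),(398,278)],.104).round(4).tolist())
print('ends z.06',ray(c,[(281,219),(286,221),(357,239)],.06).round(4).tolist())
print('owl z.08', ray(c,[(309,157)],.08).round(3), 'wall', ray(c,[(300,75),(300,108)],.0).round(3))
cv2.imwrite('pics/crop0.png',cv2.resize(im[140:300,190:425,::-1],None,fx=3.4,fy=3.4,interpolation=cv2.INTER_CUBIC))
E
```

```text
[201 213  79  10 392] [238.2 218.3] [array([240. , 217.6]), array([78.1,  7. ]), np.float64(1.7)]
[285 219  66  20 330] [319.3 228.3] [array([317.5, 228.6]), array([66.7,  7.3]), np.float64(11.3)]
[356 238  47  44 330] [379.1 260.8] [array([378.5, 260.1]), array([61.6,  7.3]), np.float64(41.5)]
knobs z.104 [[0.6554, 0.1579, 0.104], [0.6259, -0.101, 0.104], [0.5485, -0.1932, 0.104]]
ends z.06 [[0.6546, 0.0256, 0.06], [0.6509, 0.0158, 0.06], [0.6178, -0.1218, 0.06]]
owl z.08 [[ 0.773 -0.027  0.08 ]] wall [[ 0.964 -0.004  0.   ]
 [ 0.891 -0.005  0.   ]]
```

View pics/crop0.png

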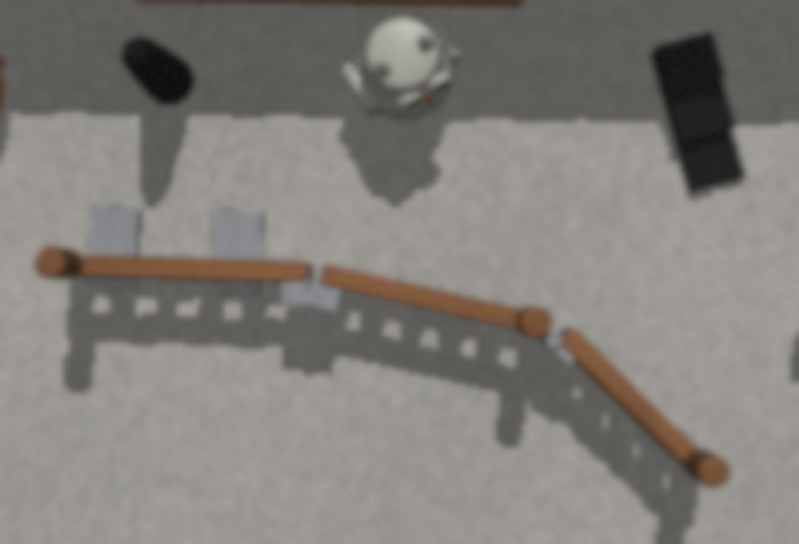

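The crop confirms the white owl and gives refined knob tops in image pixels: (205.3,217.1), (347.4,234.7) and (399.1,277.9). I fit the gate pose from these.

```bash
cat >> h.py <<'E'
def R(a): return np.array([[np.cos(a),-np.sin(a)],[np.sin(a),np.cos(a)]])
def gate(p):
    x,y,t,q1,q2=p; O=np.array([x,y])
    pin=O+R(t)@[-.015,0]; k0=O+R(t)@[0,.138]
    k1=pin+R(t-q1)@[.015,-.125]; p2=pin+R(t-q1)@[.0075,-.140]; k2=p2+R(t-q1-q2)@[.0075,-.108]
    return dict(k0=k0,pin=pin,k1=k1,p2=p2,k2=k2)
def fit(c,uv):
    from scipy.optimize import least_squares
    K=ray(c,uv,.104)[:,:2]
    r=least_squares(lambda p:np.r_[gate(p)['k0']-K[0],gate(p)['k1']-K[1],gate(p)['k2']-K[2]],[.655,.02,0,.2,.6])
    return r.x,r.fun
E
python3 - <<'E'
from h import *
c=np.load('pics/top0.npz')
p,e=fit(c,[(205.3,217.1),(347.4,234.7),(399.1,277.9)])
print(p.round(4),(e*1000).round(1)); g=gate(p); print({k:v.round(4).tolist() for k,v in g.items()})
# board angle checks from minAreaRect midlines: 
for uv in ([(215,217.4),(278,219.6)],[(290,222),(340,232.5)],[(360,243),(392,272)]):
    P=ray(c,uv,.06)[:,:2]; d=P[0]-P[1]; print(P.round(4).tolist(),np.degrees(np.arctan2(d[1],d[0])).round(1)-90)
print(proj(c,[[*g['pin'],.06],[*g['p2'],.06]]).round(1).tolist())
np.save('g0.npy',p)
E
```

```text
[ 0.6353  0.0244 -0.1447 -0.0777  0.7103] [-0.  -0.1  0.6  0.7 -0.6 -0.7]
{'k0': [0.6552, 0.161], 'pin': [0.6204, 0.0266], 'k1': [0.627, -0.0991], 'p2': [0.6185, -0.1136], 'k2': [0.5481, -0.1958]}
[[0.656, 0.1536], [0.6534, 0.0313]] -1.2000000000000028
[[0.6491, 0.0081], [0.63, -0.0888]] -11.099999999999994
[[0.6102, -0.1277], [0.555, -0.19]] -41.5
[[280.1, 236.7], [352.8, 238.6]]
```

```bash
python3 - <<'E'
import re
s=open('h.py').read()
s=s.replace("def fit(c,uv):","def fit(c,uv,ang):").replace("gate(p)['k2']-K[2]]","gate(p)['k2']-K[2],.1*(np.array([p[2],p[2]-p[3],p[2]-p[3]-p[4]])-np.radians(ang))]")
open('h.py','w').write(s)
E
python3 - <<'E'
from h import *
c=np.load('pics/top0.npz')
p,e=fit(c,[(205.3,217.1),(347.4,234.7),(399.1,277.9)],[-1.2,-11.1,-41.5])
print(p.round(4),np.degrees(p[2:]).round(1),(e*1000).round(1)); g=gate(p); print({k:v.round(4).tolist() for k,v in g.items()})
print(proj(c,[[*g['pin'],.06],[*g['p2'],.06]]).round(1).tolist())
np.save('g0.npy',p)
s=monitor.read_state(); M=np.array(s['ee_rot']); 
t=np.array([*g['k2'],.30]); print('shift cm',(M.T@(t-np.array([.27,-.591,.405]))*100).round(2))
d=g['k2']-g['p2']; print('leaf az',np.degrees(np.arctan2(d[1],d[0])),'jaw az',np.degrees(np.arctan2(M[1,2],M[0,2])))
E
```

```text
[ 0.6515  0.0254 -0.0262  0.1733  0.5418] [-1.5  9.9 31. ] [-0.1  2.3  0.   0.2  0.1 -2.5 -0.5 -0.6 -1.7]
{'k0': [0.6551, 0.1634], 'pin': [0.6365, 0.0258], 'k1': [0.6264, -0.0997], 'p2': [0.6161, -0.1129], 'k2': [0.5487, -0.1976]}
[[280.7, 228.4], [352.4, 239.8]]
shift cm [-41.71  10.56 -24.16]
leaf az -128.5024373894759 jaw az -65.42877686432581
```

Call:
{"op": "carry_out", "data": {
  "rows": [
    [100, -4, 0, -2, 0, -0.11, 0],
    [100, -8, 0, -4.5, 0, -0.23, 0],
    [100, -12, 0, -7, 0, -0.35, 0],
    [100, -16, 0, -9.5, 0, -0.47, 0],
    [100, -19.5, 0, -11.5, 0, -0.59, 0],
    [100, -23, 0, -13.5, 0, -0.71, 0],
    [100, -26.5, 0, -15.5, 0, -0.83, 0],
    [100, -30, 0, -17.5, 0, -0.95, 0],
    [100, -33.5, 0, -19.5, 0, -1.07, 0],
    [100, -37, 0, -21.5, 0, -1.19, 0],
    [100, -40, 0, -23, 0, -1.3, 0],
    [100, -41.8, 0, -24.2, 0, -1.41, 0]
  ]
}}

```text
time: 1.1
tool_pos: [0.5521, -0.1922, 0.4047]
ee_rot: [[0.276, 0.002, 0.961], [-0.961, 0.003, 0.276], [-0.003, -1.0, 0.003]]
force: [0.7, 0.8, -0.2]
width: 0.0854
```

Call:
{"op": "carry_out", "data": {
  "rows": [
    [100, 0, 1, 0, 0, -0.12, 0],
    [100, 0, 3, 0, 0, -0.24, 0],
    [100, 0, 5, 0, 0, -0.36, 0],
    [100, 0, 7, 0, 0, -0.48, 0],
    [100, 0, 8, 0, 0, -0.6, 0],
    [100, 0, 9, 0, 0, -0.6, 0],
    [100, 0, 9, 0, 0, -0.6, 0],
    [100, 0, 9, 0, 0, -0.6, 0]
  ]
}}

```text
time: 1.77
tool_pos: [0.5497, -0.1973, 0.3144]
ee_rot: [[0.761, -0.001, 0.648], [-0.648, 0.0, 0.761], [-0.001, -1.0, -0.0]]
force: [-0.1, 0.2, 0.8]
width: 0.0855
```

```bash
python3 - <<'E'
from h import *
s=monitor.read_state(); M=np.array(s['ee_rot']); print(s['time'],s['tool_pos'],np.degrees(np.arctan2(M[1,2],M[0,2])),M[2],s['joint_pos'],s['force'])
a,c=snap('wrist','w1'); g=gate(np.load('g0.npy')); print(proj(c,[[*g['k2'],.104],[*g['p2'],.06],[*g['k1'],.104]]))
E
```

```text
1.7667 [ 0.5497333  -0.19733679  0.31439353] 49.582182176126736 [-9.02002403e-04 -9.99999549e-01 -2.96582464e-04] [ 36.50167432  38.21808863 -30.8477401   98.33302223  24.33462921
  50.3019326   44.81601346] [-0.0928055   0.21789615  0.75490719]
[[321.80158413 219.28557191]
 [460.37580387 194.07035854]
 [516.20212895 212.60868326]]
```

View pics/w1.png

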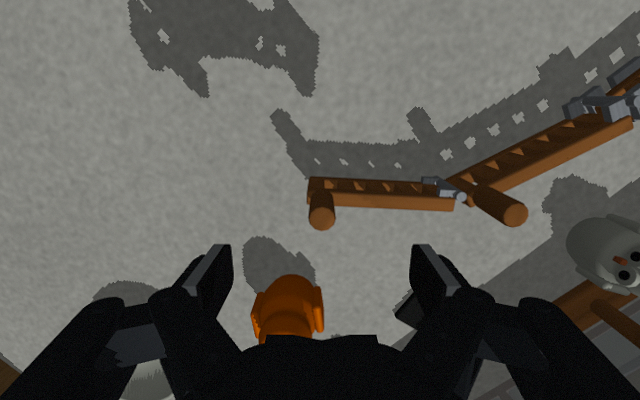

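The wrist view shows the end knob top at (322,216), midway between the pads, and the middle knob at (514,214). Both lie within 3 px of the prediction.

```bash
python3 - <<'E'
from h import *
c=np.load('pics/w1.npz'); print(ray(c,[(322,216),(514,214)],.104).round(4)); g=gate(np.load('g0.npy'))
s=monitor.read_state(); M=np.array(s['ee_rot']); t=np.array([*ray(c,[(322,216)],.104)[0][:2],.242]); print('shift',(M.T@(t-s['tool_pos'])*100).round(2))
E
```

```text
[[ 0.5471 -0.1961  0.104 ]
 [ 0.6263 -0.1013  0.104 ]]
shift [-0.3   7.32 -0.11]
```

Call:
{"op": "carry_out", "data": {
  "rows": [
    [100, -0.3, 1.5, -0.1, 0, 0, 0],
    [100, -0.3, 3, -0.1, 0, 0, 0],
    [100, -0.3, 4.5, -0.1, 0, 0, 0],
    [100, -0.3, 6, -0.1, 0, 0, 0],
    [100, -0.3, 7.2, -0.1, 0, 0, 0],
    [60, -0.3, 7.2, -0.1, 0, 0, 0],
    [30, -0.3, 7.2, -0.1, 0, 0, 0],
    [22, -0.3, 7.2, -0.1, 0, 0, 0],
    [10, -0.3, 7.2, -0.1, 0, 0, 0],
    [10, -0.3, 7.2, -0.1, 0, 0, 0],
    [10, -0.3, 7.2, -0.1, 0, 0, 0],
    [10, -0.3, 7.2, -0.1, 0, 0, 0]
  ],
  "newtons": 30
}}

```text
time: 2.82
tool_pos: [0.5473, -0.1959, 0.2436]
ee_rot: [[0.763, 0.002, 0.646], [-0.646, -0.0, 0.763], [0.002, -1.0, 0.001]]
force: [-0.3, 0.3, 2.8]
width: 0.0173
```

```bash
cat >> h.py <<'E'
def arc(ctr,k,M,degs,op,r=None):
    d=np.array(k)-ctr
    if r: d=d*(r/np.linalg.norm(d))
    for a in degs:
        t=np.array(ctr)+R(-np.radians(a))@d-np.array(k)
        v=np.array(M).T@[*t,0]*100
        print([op,round(v[0],2),0,round(v[2],2),0,round(np.radians(a),3),0],end=', ')
    print()
E
python3 - <<'E'
from h import *
s=monitor.read_state(); arc([.6167,-.1138],[.5473,-.1959],s['ee_rot'],np.arange(1,13)*4,10)
E
```

```text
[10, np.float64(-0.75), 0, np.float64(0.03), 0, np.float64(0.07), 0], [10, np.float64(-1.5), 0, np.float64(0.1), 0, np.float64(0.14), 0], [10, np.float64(-2.24), 0, np.float64(0.23), 0, np.float64(0.209), 0], [10, np.float64(-2.96), 0, np.float64(0.41), 0, np.float64(0.279), 0], [10, np.float64(-3.68), 0, np.float64(0.65), 0, np.float64(0.349), 0], [10, np.float64(-4.37), 0, np.float64(0.93), 0, np.float64(0.419), 0], [10, np.float64(-5.05), 0, np.float64(1.25), 0, np.float64(0.489), 0], [10, np.float64(-5.7), 0, np.float64(1.63), 0, np.float64(0.559), 0], [10, np.float64(-6.32), 0, np.float64(2.05), 0, np.float64(0.628), 0], [10, np.float64(-6.91), 0, np.float64(2.51), 0, np.float64(0.698), 0], [10, np.float64(-7.47), 0, np.float64(3.01), 0, np.float64(0.768), 0], [10, np.float64(-7.99), 0, np.float64(3.55), 0, np.float64(0.838), 0],
```

Call:
{"op": "carry_out", "data": {
  "rows": [
    [10, -0.75, 0, 0.03, 0, 0.07, 0],
    [10, -1.5, 0, 0.1, 0, 0.14, 0],
    [10, -2.24, 0, 0.23, 0, 0.21, 0],
    [10, -2.96, 0, 0.41, 0, 0.28, 0],
    [10, -3.68, 0, 0.65, 0, 0.35, 0],
    [10, -4.37, 0, 0.93, 0, 0.42, 0],
    [10, -5.05, 0, 1.25, 0, 0.49, 0],
    [10, -5.7, 0, 1.63, 0, 0.56, 0],
    [10, -6.32, 0, 2.05, 0, 0.63, 0],
    [10, -6.91, 0, 2.51, 0, 0.7, 0],
    [10, -7.47, 0, 3.01, 0, 0.77, 0],
    [10, -7.99, 0, 3.55, 0, 0.84, 0]
  ]
}}

```text
time: 3.82
tool_pos: [0.5083, -0.117, 0.2435]
ee_rot: [[0.025, -0.001, 1.0], [-1.0, -0.0, 0.025], [0.0, -1.0, -0.001]]
force: [-2.7, 0.2, 6.0]
width: 0.0171
```

```bash
python3 - <<'E'
from h import *
s=monitor.read_state(); k=np.array(s['tool_pos'])[:2]; c=np.array([.6167,-.1138]); d=k-c
print(np.hypot(*d),np.degrees(np.arctan2(d[1],d[0])),s['force'],s['torque'],s['width'])
arc(c,k,s['ee_rot'],np.arange(1,13)*5,10,r=.1075)
a,cc=snap('top','top1')
E
```

```text
0.10849252455675391 -178.30635138249102 [-2.65057553  0.1721414   6.02879179] [-0.02048508  0.4265026   0.08056223] 0.01710665806286368
[10, np.float64(-0.94), 0, np.float64(0.14), 0, np.float64(0.087), 0], [10, np.float64(-1.87), 0, np.float64(0.25), 0, np.float64(0.175), 0], [10, np.float64(-2.78), 0, np.float64(0.45), 0, np.float64(0.262), 0], [10, np.float64(-3.68), 0, np.float64(0.73), 0, np.float64(0.349), 0], [10, np.float64(-4.55), 0, np.float64(1.09), 0, np.float64(0.436), 0], [10, np.float64(-5.38), 0, np.float64(1.51), 0, np.float64(0.524), 0], [10, np.float64(-6.18), 0, np.float64(2.01), 0, np.float64(0.611), 0], [10, np.float64(-6.92), 0, np.float64(2.58), 0, np.float64(0.698), 0], [10, np.float64(-7.62), 0, np.float64(3.21), 0, np.float64(0.785), 0], [10, np.float64(-8.25), 0, np.float64(3.9), 0, np.float64(0.873), 0], [10, np.float64(-8.83), 0, np.float64(4.64), 0, np.float64(0.96), 0], [10, np.float64(-9.33), 0, np.float64(5.43), 0, np.float64(1.047), 0],
```

View pics/top1.png

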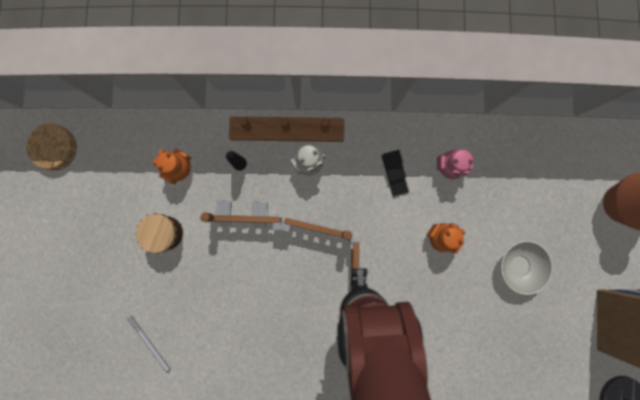

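The end leaf is following and the middle leaf has not moved, so I continue the arc.

Call:
{"op": "carry_out", "data": {
  "rows": [
    [10, -0.94, 0, 0.14, 0, 0.087, 0],
    [10, -1.87, 0, 0.25, 0, 0.175, 0],
    [10, -2.78, 0, 0.45, 0, 0.262, 0],
    [10, -3.68, 0, 0.73, 0, 0.349, 0],
    [10, -4.55, 0, 1.09, 0, 0.436, 0],
    [10, -5.38, 0, 1.51, 0, 0.524, 0],
    [10, -6.18, 0, 2.01, 0, 0.611, 0],
    [10, -6.92, 0, 2.58, 0, 0.698, 0],
    [10, -7.62, 0, 3.21, 0, 0.785, 0],
    [10, -8.25, 0, 3.9, 0, 0.873, 0],
    [10, -8.83, 0, 4.64, 0, 0.96, 0],
    [10, -9.33, 0, 5.43, 0, 1.047, 0]
  ]
}}

```text
time: 4.87
tool_pos: [0.5605, -0.0211, 0.2437]
ee_rot: [[-0.853, -0.0, 0.522], [-0.522, 0.002, -0.853], [-0.001, -1.0, -0.002]]
force: [-1.7, 1.1, 4.8]
width: 0.0171
```

```bash
python3 - <<'E'
from h import *
s=monitor.read_state(); k=np.array(s['tool_pos'])[:2]; c=np.array([.6167,-.1138]); d=k-c
print(np.hypot(*d),np.degrees(np.arctan2(d[1],d[0])),s['force'],s['torque'],s['width'])
arc(c,k,s['ee_rot'],[5,10,15,20,24,28,31,33,35,36,37,37],10,r=.1075)
E
```

```text
0.10838458545055095 121.23019765405765 [-1.73673297  1.07447322  4.76345237] [ 0.1893532   0.31157245 -0.03291048] 0.01712989112979074
[10, np.float64(-0.94), 0, np.float64(0.13), 0, np.float64(0.087), 0], [10, np.float64(-1.87), 0, np.float64(0.26), 0, np.float64(0.175), 0], [10, np.float64(-2.78), 0, np.float64(0.47), 0, np.float64(0.262), 0], [10, np.float64(-3.67), 0, np.float64(0.75), 0, np.float64(0.349), 0], [10, np.float64(-4.37), 0, np.float64(1.03), 0, np.float64(0.419), 0], [10, np.float64(-5.04), 0, np.float64(1.37), 0, np.float64(0.489), 0], [10, np.float64(-5.53), 0, np.float64(1.64), 0, np.float64(0.541), 0], [10, np.float64(-5.85), 0, np.float64(1.84), 0, np.float64(0.576), 0], [10, np.float64(-6.16), 0, np.float64(2.06), 0, np.float64(0.611), 0], [10, np.float64(-6.31), 0, np.float64(2.17), 0, np.float64(0.628), 0], [10, np.float64(-6.46), 0, np.float64(2.28), 0, np.float64(0.646), 0], [10, np.float64(-6.46), 0, np.float64(2.28), 0, np.float64(0.646), 0],
```

Call:
{"op": "carry_out", "data": {
  "rows": [
    [10, -0.94, 0, 0.13, 0, 0.087, 0],
    [10, -1.87, 0, 0.26, 0, 0.175, 0],
    [10, -2.78, 0, 0.47, 0, 0.262, 0],
    [10, -3.67, 0, 0.75, 0, 0.349, 0],
    [10, -4.37, 0, 1.03, 0, 0.419, 0],
    [10, -5.04, 0, 1.37, 0, 0.489, 0],
    [10, -5.53, 0, 1.64, 0, 0.541, 0],
    [10, -5.85, 0, 1.84, 0, 0.576, 0],
    [10, -6.16, 0, 2.06, 0, 0.611, 0],
    [10, -6.31, 0, 2.17, 0, 0.628, 0],
    [10, -6.46, 0, 2.28, 0, 0.646, 0],
    [10, -6.46, 0, 2.28, 0, 0.646, 0]
  ]
}}

```text
time: 5.87
tool_pos: [0.6281, -0.0055, 0.2437]
ee_rot: [[-0.996, 0.001, -0.093], [0.093, 0.004, -0.996], [-0.001, -1.0, -0.005]]
force: [-0.5, 4.1, 5.6]
width: 0.0172
```

Call:
{"op": "carry_out", "data": {
  "rows": [
    [10, -0.1, 0, 0.05, 0, 0.01, 0],
    [10, -0.2, 0, 0.1, 0, 0.02, 0],
    [10, -0.3, 0, 0.1, 0, 0.03, 0],
    [10, -0.3, 0, 0.1, 0, 0.03, 0]
  ]
}}

```text
time: 6.2
tool_pos: [0.631, -0.006, 0.2438]
ee_rot: [[-0.993, 0.001, -0.122], [0.122, 0.006, -0.993], [-0.001, -1.0, -0.006]]
force: [0.1, 4.4, 4.4]
width: 0.017
```

```bash
python3 - <<'E'
from h import *
s=monitor.read_state(); k=np.array(s['tool_pos'])[:2]; c=np.array([.6167,-.1138]); d=k-c
print(np.hypot(*d),np.degrees(np.arctan2(d[1],d[0])),s['force'],s['torque'],s['width'])
a,cc=snap('wrist','w2');snap('top','top2')
E
```

```text
0.10872458352789728 82.45021380476904 [0.10224383 4.40713656 4.39266895] [ 0.82122661  0.13874592 -0.11403572] 0.016971863053005912
```

View pics/w2.png

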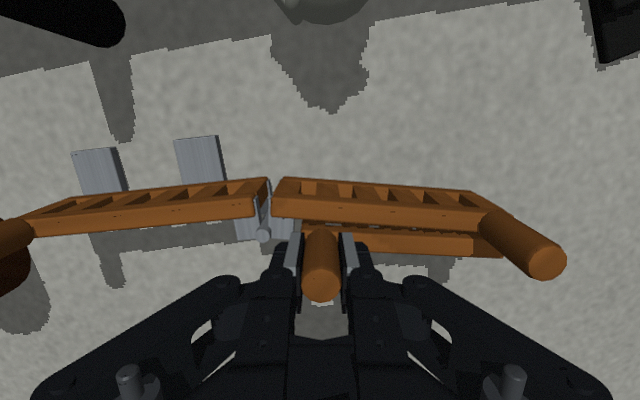

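The end leaf is almost flat against the middle leaf, but the force shows no stop yet, so I creep on.

Call:
{"op": "carry_out", "data": {
  "rows": [
    [10, -0.1, 0, 0, 0, 0.01, 0],
    [10, -0.1, 0, 0, 0, 0.01, 0],
    [10, -0.1, 0, 0, 0, 0.01, 0]
  ]
}}

```text
time: 6.55
tool_pos: [0.632, -0.0061, 0.2438]
ee_rot: [[-0.991, 0.002, -0.131], [0.131, 0.006, -0.991], [-0.001, -1.0, -0.006]]
force: [0.4, 4.8, 4.9]
width: 0.0176
```

Call:
{"op": "carry_out", "data": {
  "rows": [
    [10, -0.1, 0, 0, 0, 0.01, 0],
    [10, -0.1, 0, 0, 0, 0.01, 0],
    [10, -0.1, 0, 0, 0, 0.01, 0]
  ]
}}

```text
time: 6.8
tool_pos: [0.633, -0.0063, 0.2438]
ee_rot: [[-0.99, 0.002, -0.141], [0.141, 0.006, -0.99], [-0.001, -1.0, -0.006]]
force: [0.5, 4.6, 4.0]
width: 0.0168
```

Call:
{"op": "carry_out", "data": {
  "rows": [
    [10, -0.1, 0, 0, 0, 0.01, 0],
    [10, -0.1, 0, 0, 0, 0.01, 0],
    [10, -0.1, 0, 0, 0, 0.01, 0]
  ]
}}

```text
time: 7.05
tool_pos: [0.6336, -0.0064, 0.2437]
ee_rot: [[-0.989, 0.001, -0.15], [0.15, 0.006, -0.989], [0.0, -1.0, -0.006]]
force: [-1.1, 4.7, 5.3]
width: 0.0171
```

Call:
{"op": "carry_out", "data": {
  "rows": [
    [10, -0.1, 0, 0, 0, 0, 0],
    [10, -0.1, 0, 0, 0, 0, 0],
    [10, -0.1, 0, 0, 0, 0, 0]
  ]
}}

```text
time: 7.3
tool_pos: [0.634, -0.0064, 0.2437]
ee_rot: [[-0.989, -0.002, -0.15], [0.15, 0.006, -0.989], [0.003, -1.0, -0.006]]
force: [-2.0, 5.5, 7.4]
width: 0.0173
```

Call:
{"op": "carry_out", "data": {
  "rows": [
    [10, -0.1, 0, 0, 0, 0, 0],
    [10, -0.1, 0, 0, 0, 0, 0],
    [10, -0.1, 0, 0, 0, 0, 0]
  ]
}}

```text
time: 7.55
tool_pos: [0.6345, -0.0065, 0.2437]
ee_rot: [[-0.989, -0.004, -0.15], [0.15, 0.007, -0.989], [0.005, -1.0, -0.006]]
force: [-5.0, 5.8, 8.1]
width: 0.0171
```

```bash
python3 - <<'E'
from h import *
s=monitor.read_state(); print(s['force'])
a,c=snap('wrist','w3'); g=np.load('g0.npy'); g[4]=np.pi; G=gate(g); print(G['k2'])
cv2.imwrite('pics/w3c.png',cv2.resize(a[130:320,200:600,::-1],None,fx=2,fy=2))
E
```

```text
[-4.97478179  5.8276245   8.08470633]
[ 0.63016769 -0.00556827]
```

View pics/w3c.png

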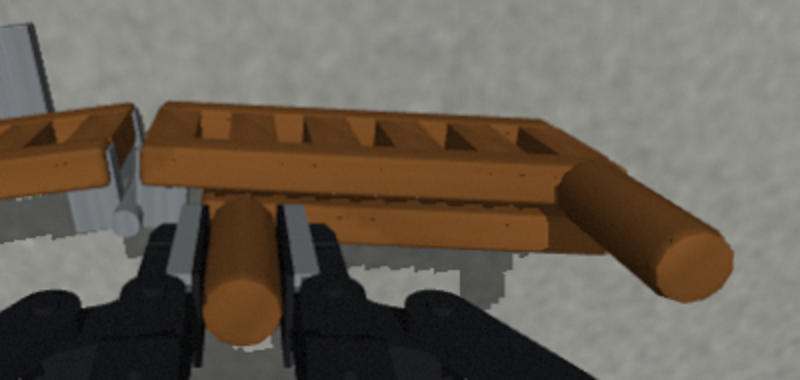

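The end leaf now lies parallel to the middle leaf, with only the thin gap left and a 5 N stop reaction. Now I release and rise.

Call:
{"op": "carry_out", "data": {
  "rows": [
    [25, 0.2, 0, 0, 0, 0, 0],
    [40, 0.2, 0, 0, 0, 0, 0],
    [60, 0.2, 0, 0, 0, 0, 0],
    [60, 0.2, 0, 0, 0, 0, 0],
    [60, 0.2, -2, 0, 0, 0, 0],
    [70, 0.2, -4, 0, 0, 0, 0],
    [100, 0.2, -6, 0, 0, 0, 0],
    [100, 0.2, -8, 0, 0, -0.12, 0],
    [100, 0.2, -9, 0, 0, -0.24, 0],
    [100, 0.2, -9, 0, 0, -0.36, 0],
    [100, 0.2, -9, 0, 0, -0.48, 0],
    [100, 0.2, -9, 0, 0, -0.6, 0]
  ]
}}

```text
time: 8.6
tool_pos: [0.6333, -0.0105, 0.3328]
ee_rot: [[-0.9, 0.0, 0.436], [-0.436, -0.001, -0.9], [0.0, -1.0, 0.001]]
force: [0.4, -0.9, -0.5]
width: 0.0854
```

```bash
python3 - <<'E'
from h import *
s=monitor.read_state(); M=np.array(s['ee_rot']); print(s['time'],s['tool_pos'],np.degrees(np.arctan2(M[1,2],M[0,2])),s['joint_pos'],s['force'])
print('shift',(M.T@(np.array([.6263,-.1005,.335])-s['tool_pos'])*100).round(2)); snap('top','top3')
E
```

```text
8.6 [ 0.63330716 -0.01053967  0.33283452] -64.17532881028525 [ -6.7638978   38.02760605   9.78039294  89.73423954  -7.48281906
  52.86273374 -58.67456739] [ 0.3541362  -0.91923219 -0.45095338]
shift [ 4.55 -0.21  7.79]
```

Call:
{"op": "carry_out", "data": {
  "rows": [
    [100, 0.4, 0, 0.7, 0, -0.12, 0],
    [100, 0.8, 0, 1.4, 0, -0.24, 0],
    [100, 1.2, 0, 2.1, 0, -0.36, 0],
    [100, 1.6, 0, 2.8, 0, -0.48, 0],
    [100, 2, 0, 3.5, 0, -0.6, 0],
    [100, 2.4, 0, 4.2, 0, -0.72, 0],
    [100, 2.8, 0, 4.9, 0, -0.84, 0],
    [100, 3.2, 0, 5.6, 0, -0.96, 0],
    [100, 3.6, 0, 6.3, 0, -1.08, 0],
    [100, 4, 0, 7, 0, -1.2, 0],
    [100, 4.4, 0, 7.6, 0, -1.32, 0],
    [100, 4.6, 0, 7.8, 0, -1.44, 0]
  ]
}}

```text
time: 9.65
tool_pos: [0.6252, -0.1025, 0.3321]
ee_rot: [[0.31, -0.001, 0.951], [-0.951, -0.002, 0.31], [0.001, -1.0, -0.002]]
force: [0.0, -0.6, 0.0]
width: 0.0856
```

Call:
{"op": "carry_out", "data": {
  "rows": [
    [100, 0, 0, 0, 0, -0.12, 0],
    [100, 0, 0, 0, 0, -0.24, 0],
    [100, 0, 0, 0, 0, -0.36, 0],
    [100, 0, 0, 0, 0, -0.48, 0],
    [100, 0, 0, 0, 0, -0.6, 0],
    [100, 0, 0, 0, 0, -0.72, 0],
    [100, 0, 0, 0, 0, -0.84, 0],
    [100, 0, 0, 0, 0, -0.96, 0],
    [100, 0, 0, 0, 0, -1.05, 0],
    [100, 0, 0, 0, 0, -1.05, 0]
  ]
}}

```text
time: 10.48
tool_pos: [0.6253, -0.1012, 0.3319]
ee_rot: [[0.978, -0.001, 0.207], [-0.207, -0.0, 0.978], [-0.001, -1.0, -0.0]]
force: [0.6, -0.3, -0.0]
width: 0.0852
```

```bash
python3 - <<'E'
from h import *
s=monitor.read_state(); M=np.array(s['ee_rot']); print(s['time'],s['tool_pos'],np.degrees(np.arctan2(M[1,2],M[0,2])),s['joint_pos'])
a,c=snap('wrist','w4'); g=np.load('g0.npy'); g[4]=np.pi; G=gate(g); print(proj(c,[[*G['k1'],.104],[*G['k2'],.104],[*G['pin'],.06]]).round(1).tolist()); snap('top','top4')
E
```

```text
10.4833 [ 0.62530169 -0.10117445  0.33189505] 78.07883112397222 [ 24.31475426  40.73426727 -29.96452279  88.91651807  22.97235503
  56.6507031   65.64939539]
[[325.9, 213.1], [461.3, 191.3], [476.0, 176.2]]
```

View pics/w4.png

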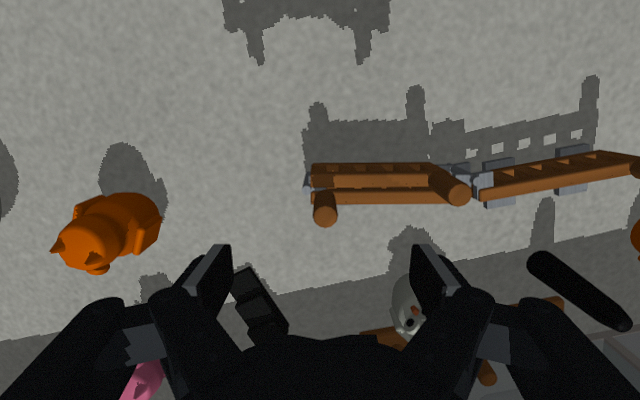

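The middle knob is at (325,214) against a prediction of (326,213), and the end leaf has stayed folded.

```bash
python3 - <<'E'
from h import *
c=np.load('pics/w4.npz'); K=ray(c,[(325,214),(459,191)],.104); print(K.round(4))
s=monitor.read_state(); M=np.array(s['ee_rot']); print((M.T@(np.array([*K[0,:2],.242])-s['tool_pos'])*100).round(2))
E
```

```text
[[ 0.627  -0.1004  0.104 ]
 [ 0.6296 -0.0071  0.104 ]]
[0.16 9.02 0.06]
```

Call:
{"op": "carry_out", "data": {
  "rows": [
    [100, 0.15, 2, 0.05, 0, 0, 0],
    [100, 0.15, 4, 0.05, 0, 0, 0],
    [100, 0.15, 6, 0.05, 0, 0, 0],
    [100, 0.15, 7.5, 0.05, 0, 0, 0],
    [100, 0.15, 9, 0.05, 0, 0, 0],
    [60, 0.15, 9, 0.05, 0, 0, 0],
    [30, 0.15, 9, 0.05, 0, 0, 0],
    [22, 0.15, 9, 0.05, 0, 0, 0],
    [8, 0.15, 9, 0.05, 0, 0, 0],
    [8, 0.15, 9, 0.05, 0, 0, 0],
    [8, 0.15, 9, 0.05, 0, 0, 0],
    [8, 0.15, 9, 0.05, 0, 0, 0]
  ],
  "newtons": 50
}}

```text
time: 11.58
tool_pos: [0.6275, -0.0992, 0.244]
ee_rot: [[0.979, 0.002, 0.204], [-0.204, 0.001, 0.979], [0.002, -1.0, 0.001]]
force: [-0.5, 0.5, 3.9]
width: 0.0167
```

```bash
python3 - <<'E'
from h import *
s=monitor.read_state(); k=np.array(s['tool_pos'])[:2]; g=np.load('g0.npy'); G=gate(g); c=G['pin']; d=k-c
print(c,np.hypot(*d),np.hypot(.125,.015),np.degrees(np.arctan2(d[1],d[0])),s['force'],s['torque'],s['width'])
arc(c,k,s['ee_rot'],np.arange(1,13)*4,8,r=.1259)
E
```

```text
[0.63650958 0.02579701] 0.1253198111586161 0.12589678312014171 -94.1267665909082 [-0.49602359  0.47600025  3.91753193] [ 0.17045346  0.04360222 -0.05548107] 0.016676749625726912
[8, np.float64(-0.87), 0, np.float64(-0.14), 0, np.float64(0.07), 0], [8, np.float64(-1.75), 0, np.float64(-0.17), 0, np.float64(0.14), 0], [8, np.float64(-2.62), 0, np.float64(-0.13), 0, np.float64(0.209), 0], [8, np.float64(-3.5), 0, np.float64(-0.04), 0, np.float64(0.279), 0], [8, np.float64(-4.36), 0, np.float64(0.12), 0, np.float64(0.349), 0], [8, np.float64(-5.21), 0, np.float64(0.34), 0, np.float64(0.419), 0], [8, np.float64(-6.05), 0, np.float64(0.62), 0, np.float64(0.489), 0], [8, np.float64(-6.86), 0, np.float64(0.95), 0, np.float64(0.559), 0], [8, np.float64(-7.65), 0, np.float64(1.34), 0, np.float64(0.628), 0], [8, np.float64(-8.41), 0, np.float64(1.78), 0, np.float64(0.698), 0], [8, np.float64(-9.13), 0, np.float64(2.28), 0, np.float64(0.768), 0], [8, np.float64(-9.82), 0, np.float64(2.82), 0, np.float64(0.838), 0],
```

Call:
{"op": "carry_out", "data": {
  "rows": [
    [8, -0.87, 0, -0.1, 0, 0.07, 0],
    [8, -1.75, 0, -0.14, 0, 0.14, 0],
    [8, -2.62, 0, -0.13, 0, 0.21, 0],
    [8, -3.5, 0, -0.04, 0, 0.28, 0],
    [8, -4.36, 0, 0.12, 0, 0.35, 0],
    [8, -5.21, 0, 0.34, 0, 0.42, 0],
    [8, -6.05, 0, 0.62, 0, 0.49, 0],
    [8, -6.86, 0, 0.95, 0, 0.56, 0],
    [8, -7.65, 0, 1.34, 0, 0.63, 0],
    [8, -8.41, 0, 1.78, 0, 0.7, 0],
    [8, -9.13, 0, 2.28, 0, 0.77, 0],
    [8, -9.82, 0, 2.82, 0, 0.84, 0]
  ]
}}

```text
time: 12.58
tool_pos: [0.5383, -0.0505, 0.244]
ee_rot: [[0.501, 0.007, 0.865], [-0.866, 0.002, 0.501], [0.002, -1.0, 0.007]]
force: [4.4, 2.7, -0.7]
width: 0.017
```

```bash
python3 - <<'E'
from h import *
s=monitor.read_state(); k=np.array(s['tool_pos'])[:2]; g=np.load('g0.npy'); G=gate(g); c=G['pin']; d=k-c
print(np.hypot(*d),np.degrees(np.arctan2(d[1],d[0])),s['force'],s['torque'],s['width'])
arc(c,k,s['ee_rot'],np.arange(1,13)*5,8,r=.1259)
E
```

```text
0.124399555383581 -142.16065167237352 [ 4.42287226  2.65968113 -0.65478889] [ 0.3928952  -0.53271843  0.19807079] 0.01701222921943944
[8, np.float64(-1.07), 0, np.float64(-0.25), 0, np.float64(0.087), 0], [8, np.float64(-2.17), 0, np.float64(-0.26), 0, np.float64(0.175), 0], [8, np.float64(-3.27), 0, np.float64(-0.16), 0, np.float64(0.262), 0], [8, np.float64(-4.35), 0, np.float64(0.02), 0, np.float64(0.349), 0], [8, np.float64(-5.41), 0, np.float64(0.3), 0, np.float64(0.436), 0], [8, np.float64(-6.45), 0, np.float64(0.67), 0, np.float64(0.524), 0], [8, np.float64(-7.44), 0, np.float64(1.13), 0, np.float64(0.611), 0], [8, np.float64(-8.4), 0, np.float64(1.67), 0, np.float64(0.698), 0], [8, np.float64(-9.3), 0, np.float64(2.3), 0, np.float64(0.785), 0], [8, np.float64(-10.14), 0, np.float64(3.0), 0, np.float64(0.873), 0], [8, np.float64(-10.92), 0, np.float64(3.77), 0, np.float64(0.96), 0], [8, np.float64(-11.63), 0, np.float64(4.61), 0, np.float64(1.047), 0],
```

Call:
{"op": "carry_out", "data": {
  "rows": [
    [8, -1.07, 0, -0.08, 0, 0.087, 0],
    [8, -2.15, 0, -0.1, 0, 0.175, 0],
    [8, -3.24, 0, -0.02, 0, 0.262, 0],
    [8, -4.3, 0, 0.15, 0, 0.349, 0],
    [8, -5.35, 0, 0.42, 0, 0.436, 0],
    [8, -6.37, 0, 0.79, 0, 0.524, 0],
    [8, -7.36, 0, 1.24, 0, 0.611, 0],
    [8, -8.3, 0, 1.77, 0, 0.698, 0],
    [8, -9.2, 0, 2.4, 0, 0.785, 0],
    [8, -10.03, 0, 3.1, 0, 0.873, 0],
    [8, -10.8, 0, 3.85, 0, 0.96, 0],
    [8, -11.5, 0, 4.68, 0, 1.047, 0]
  ]
}}

```text
time: 13.58
tool_pos: [0.5213, 0.0722, 0.244]
ee_rot: [[-0.498, 0.006, 0.867], [-0.867, 0.001, -0.498], [-0.004, -1.0, 0.005]]
force: [3.1, 0.6, 1.1]
width: 0.0167
```

```bash
python3 - <<'E'
from h import *
s=monitor.read_state(); k=np.array(s['tool_pos'])[:2]; g=np.load('g0.npy'); G=gate(g); c=G['pin']; d=k-c
print(np.hypot(*d),np.degrees(np.arctan2(d[1],d[0])),s['force'],s['torque'],s['width'])
arc(c,k,s['ee_rot'],np.r_[np.arange(1,13)*4.5],8)
a,cc=snap('wrist','w5');snap('top','top5')
E
```

```text
0.12420772360854887 158.0408557320278 [3.1107908  0.64296143 1.14958094] [ 0.0534486  -0.47128025  0.56450964] 0.016693382784699368
[8, np.float64(-0.97), 0, np.float64(-0.1), 0, np.float64(0.079), 0], [8, np.float64(-1.95), 0, np.float64(-0.12), 0, np.float64(0.157), 0], [8, np.float64(-2.92), 0, np.float64(-0.06), 0, np.float64(0.236), 0], [8, np.float64(-3.89), 0, np.float64(0.07), 0, np.float64(0.314), 0], [8, np.float64(-4.84), 0, np.float64(0.28), 0, np.float64(0.393), 0], [8, np.float64(-5.77), 0, np.float64(0.56), 0, np.float64(0.471), 0], [8, np.float64(-6.68), 0, np.float64(0.92), 0, np.float64(0.55), 0], [8, np.float64(-7.56), 0, np.float64(1.34), 0, np.float64(0.628), 0], [8, np.float64(-8.4), 0, np.float64(1.83), 0, np.float64(0.707), 0], [8, np.float64(-9.2), 0, np.float64(2.39), 0, np.float64(0.785), 0], [8, np.float64(-9.96), 0, np.float64(3.01), 0, np.float64(0.864), 0], [8, np.float64(-10.66), 0, np.float64(3.68), 0, np.float64(0.942), 0],
```

View pics/w5.png

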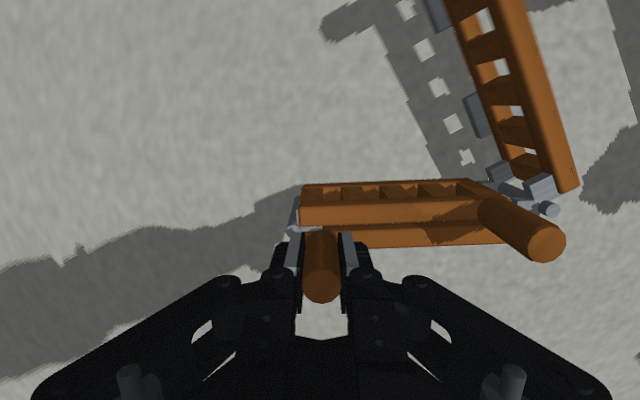

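The end leaf is still folded on the middle leaf, with its knob at (545,245) facing the fixed leaf. I carry on.

Call:
{"op": "carry_out", "data": {
  "rows": [
    [8, -0.97, 0, -0.08, 0, 0.079, 0],
    [8, -1.95, 0, -0.12, 0, 0.157, 0],
    [8, -2.92, 0, -0.06, 0, 0.236, 0],
    [8, -3.89, 0, 0.07, 0, 0.314, 0],
    [8, -4.84, 0, 0.28, 0, 0.393, 0],
    [8, -5.77, 0, 0.56, 0, 0.471, 0],
    [8, -6.68, 0, 0.92, 0, 0.55, 0],
    [8, -7.56, 0, 1.34, 0, 0.628, 0],
    [8, -8.4, 0, 1.83, 0, 0.707, 0],
    [8, -9.2, 0, 2.39, 0, 0.785, 0],
    [8, -9.96, 0, 3.01, 0, 0.864, 0],
    [8, -10.66, 0, 3.68, 0, 0.942, 0]
  ]
}}

```text
time: 14.68
tool_pos: [0.6041, 0.1463, 0.244]
ee_rot: [[-0.995, -0.002, 0.105], [-0.105, 0.003, -0.994], [0.002, -1.0, -0.003]]
force: [-4.0, 2.3, 7.2]
width: 0.0166
```

```bash
python3 - <<'E'
from h import *
s=monitor.read_state(); k=np.array(s['tool_pos'])[:2]; g=np.load('g0.npy'); G=gate(g); c=G['pin']; d=k-c
print(np.hypot(*d),np.degrees(np.arctan2(d[1],d[0])),s['force'],s['torque'],s['width'])
arc(c,k,s['ee_rot'],[2,4,5,6,7,8],8)
E
```

```text
0.12474167762968491 105.04156156885757 [-3.97458927  2.33094942  7.18662178] [0.24217162 0.69740763 0.02726544] 0.01655723257380836
[8, np.float64(-0.43), 0, np.float64(-0.06), 0, np.float64(0.035), 0], [8, np.float64(-0.86), 0, np.float64(-0.11), 0, np.float64(0.07), 0], [8, np.float64(-1.08), 0, np.float64(-0.12), 0, np.float64(0.087), 0], [8, np.float64(-1.3), 0, np.float64(-0.14), 0, np.float64(0.105), 0], [8, np.float64(-1.52), 0, np.float64(-0.15), 0, np.float64(0.122), 0], [8, np.float64(-1.73), 0, np.float64(-0.15), 0, np.float64(0.14), 0],
```

Call:
{"op": "carry_out", "data": {
  "rows": [
    [8, -0.43, 0, -0.06, 0, 0.035, 0],
    [8, -0.86, 0, -0.11, 0, 0.07, 0],
    [8, -1.08, 0, -0.12, 0, 0.087, 0],
    [8, -1.3, 0, -0.14, 0, 0.105, 0],
    [8, -1.5, 0, -0.15, 0, 0.122, 0],
    [8, -1.5, 0, -0.15, 0, 0.122, 0]
  ]
}}

```text
time: 15.18
tool_pos: [0.6191, 0.1496, 0.244]
ee_rot: [[-1.0, -0.001, -0.014], [0.014, 0.004, -1.0], [0.001, -1.0, -0.004]]
force: [-2.4, 4.3, 6.3]
width: 0.0169
```

Call:
{"op": "carry_out", "data": {
  "rows": [
    [8, -0.1, 0, 0, 0, 0.01, 0],
    [8, -0.2, 0, 0, 0, 0.02, 0],
    [8, -0.3, 0, 0, 0, 0.02, 0],
    [8, -0.3, 0, 0, 0, 0.02, 0]
  ]
}}

```text
time: 15.52
tool_pos: [0.6217, 0.1499, 0.244]
ee_rot: [[-0.999, -0.002, -0.033], [0.033, 0.005, -0.999], [0.002, -1.0, -0.005]]
force: [-3.5, 3.5, 8.0]
width: 0.0166
```

Call:
{"op": "carry_out", "data": {
  "rows": [
    [8, -0.1, 0, 0, 0, 0.01, 0],
    [8, -0.2, 0, 0, 0, 0.01, 0],
    [8, -0.2, 0, 0, 0, 0.01, 0]
  ]
}}

```text
time: 15.77
tool_pos: [0.6235, 0.15, 0.244]
ee_rot: [[-0.999, -0.003, -0.044], [0.044, 0.005, -0.999], [0.003, -1.0, -0.005]]
force: [-4.1, 2.9, 8.5]
width: 0.0166
```

Call:
{"op": "carry_out", "data": {
  "rows": [
    [8, -0.1, 0, 0, 0, 0.01, 0],
    [8, -0.2, 0, 0, 0, 0.01, 0],
    [8, -0.2, 0, 0, 0, 0.01, 0]
  ]
}}

```text
time: 16.02
tool_pos: [0.6254, 0.1502, 0.244]
ee_rot: [[-0.999, -0.003, -0.054], [0.054, 0.006, -0.999], [0.004, -1.0, -0.006]]
force: [-4.0, 4.6, 8.5]
width: 0.0167
```

Call:
{"op": "carry_out", "data": {
  "rows": [
    [8, -0.1, 0, 0, 0, 0, 0],
    [8, -0.2, 0, 0, 0, 0, 0],
    [8, -0.2, 0, 0, 0, 0, 0]
  ]
}}

```text
time: 16.27
tool_pos: [0.6269, 0.1502, 0.244]
ee_rot: [[-0.999, -0.005, -0.054], [0.054, 0.006, -0.998], [0.005, -1.0, -0.006]]
force: [-5.7, 5.4, 10.5]
width: 0.0164
```

Call:
{"op": "carry_out", "data": {
  "rows": [
    [8, -0.1, 0, 0, 0, 0, 0],
    [8, -0.2, 0, 0, 0, 0, 0],
    [8, -0.2, 0, 0, 0, 0, 0]
  ]
}}

```text
time: 16.52
tool_pos: [0.6285, 0.1502, 0.244]
ee_rot: [[-0.998, -0.007, -0.055], [0.055, 0.007, -0.998], [0.007, -1.0, -0.007]]
force: [-5.7, 5.6, 11.2]
width: 0.0162
```

```bash
python3 - <<'E'
from h import *
a,c=snap('wrist','w6'); t,_=snap('top','top6')
cv2.imwrite('pics/w6c.png',np.vstack([a[120:330,:,::-1],cv2.resize(t[140:300,180:420,::-1],(640,427))[:380]]))
g=np.load('g0.npy'); g[3]=g[4]=np.pi; G=gate(g); print({k:v.round(4) for k,v in G.items()}, proj(c,[[*G['k1'],.104],[*G['k2'],.104],[*G['k0'],.104]]))
E
```

```text
{'k0': array([0.6551, 0.1634]), 'pin': array([0.6365, 0.0258]), 'k1': array([0.6248, 0.1511]), 'p2': array([0.6327, 0.1659]), 'k2': array([0.6373, 0.0578])} [[317.4644132  289.61280287]
 [544.4707889  251.68316833]
 [281.77639653 224.41782093]]
```

View pics/w6c.png

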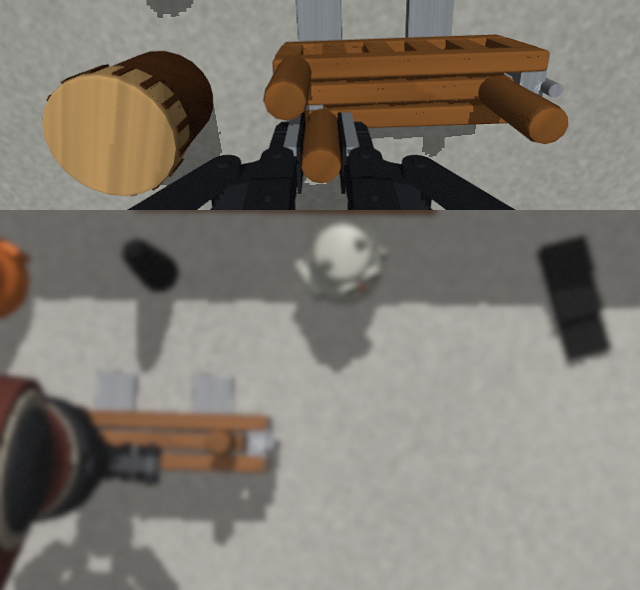

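The three leaves look nearly stacked. Knob offsets seen are (35,66) and (263,28), against (36,65) and (263,27) predicted at the stops. I press a little further to confirm the stop.

Call:
{"op": "carry_out", "data": {
  "rows": [
    [8, -0.1, 0, 0, 0, 0, 0],
    [8, -0.2, 0, 0, 0, 0, 0],
    [8, -0.2, 0, 0, 0, 0, 0]
  ]
}}

```text
time: 16.87
tool_pos: [0.6295, 0.1503, 0.2438]
ee_rot: [[-0.999, -0.01, -0.051], [0.051, 0.007, -0.999], [0.01, -1.0, -0.006]]
force: [-8.4, 3.9, 12.3]
width: 0.0166
```

Call:
{"op": "carry_out", "data": {
  "rows": [
    [8, -0.1, 0, 0, 0, 0, 0],
    [8, -0.2, 0, 0, 0, 0, 0],
    [8, -0.2, 0, 0, 0, 0, 0]
  ]
}}

```text
time: 17.12
tool_pos: [0.6303, 0.1503, 0.2438]
ee_rot: [[-0.999, -0.015, -0.051], [0.051, 0.007, -0.999], [0.015, -1.0, -0.006]]
force: [-14.1, 4.5, 15.8]
width: 0.017
```

Call:
{"op": "carry_out", "data": {
  "rows": [
    [25, 0.25, 0, 0, 0, 0, 0],
    [40, 0.25, 0, 0, 0, 0, 0],
    [45, 0.25, 0, 0, 0, 0, 0],
    [45, 0.25, 0, 0, 0, 0, 0],
    [45, 0.25, -2, 0, 0, 0, 0],
    [45, 0.25, -4, 0, 0, 0, 0],
    [45, 0.25, -6, 0, 0, 0, 0],
    [45, 2, -8, 0, 0, 0, 0],
    [45, 4, -9, 0, 0, 0, 0],
    [45, 4, -9, 0, 0, 0, 0]
  ]
}}

```text
time: 17.95
tool_pos: [0.5929, 0.1492, 0.3351]
ee_rot: [[-0.998, 0.001, -0.055], [0.055, 0.001, -0.998], [-0.001, -1.0, -0.001]]
force: [-0.0, -0.3, 0.7]
width: 0.0387
```

```bash
python3 - <<'E'
from h import *
s=monitor.read_state(); print(s['tool_pos'],s['force'])
a,c=snap('wrist','w7'); 
cv2.imwrite('pics/w7c.png',cv2.resize(a[60:300,60:600,::-1],None,fx=1.45,fy=1.45,interpolation=cv2.INTER_CUBIC))
g=np.load('g0.npy'); g[3]=g[4]=np.pi; G=gate(g); print(proj(c,[[*G['k1'],.104],[*G['k2'],.104],[*G['k0'],.104]]))
E
```

```text
[0.59289559 0.14918997 0.33506631] [-0.04894007 -0.33616445  0.72389372]
[[313.50811655 166.19438859]
 [452.87256893 140.09101939]
 [291.83461451 121.39358416]]
```

View pics/w7c.png

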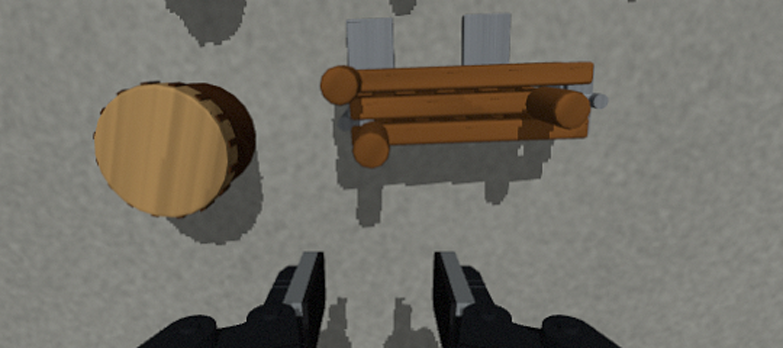

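Three leaves are stacked parallel, with knobs at (294.5,118.6), (315.9,160) and (454.5,135.2) in image pixels. I check this numerically, and the owl too.

```bash
python3 - <<'E'
from h import *
c=np.load('pics/w7.npz'); im=c['im']; K=ray(c,[(294.5,118.6),(315.9,160),(454.5,135.2)],.104)[:,:2]
print('k1-k0, k2-k0, k2-k1 mm in gate',((K[[1,2,2]]-K[[0,0,1]])@R(-.0262)*1000).round(1).tolist(),'expect [-30,-13],[-15,-106],[15,-93]')
crop=lambda u,v:(60+u/1.45,60+v/1.45)
# front-facing top edges of each board, from the crop
for A,B in (((360,70),(592,62)),((362,98),(525,92)),((390,126),(587,121))):
    P=ray(c,[crop(*A),crop(*B)],.06)[:,:2]; d=P[0]-P[1]; print(np.degrees(np.arctan2(d[1],d[0])).round(1)-90)
for n in('top0','top6'):
    m=np.load(f'pics/{n}.npz')['im']; h=cv2.cvtColor(m[140:178,285:330],cv2.COLOR_RGB2GRAY); M=cv2.moments((h>120).astype(np.uint8)); print(n,M['m00'],M['m10']/M['m00'],M['m01']/M['m00'])
cv2.imwrite('pics/w7d.png',cv2.resize(im[90:175,275:480,::-1],None,fx=3.8,fy=3.8,interpolation=cv2.INTER_CUBIC))
E
```

```text
k1-k0, k2-k0, k2-k1 mm in gate [[-27.5, -12.9], [-13.5, -105.0], [14.0, -92.0]] expect [-30,-13],[-15,-106],[15,-93]
-1.0999999999999943
-1.0
-1.5999999999999943
top0 390.0 22.31025641025641 17.52820512820513
top6 483.0 22.577639751552795 18.12008281573499
```

View pics/w7d.png

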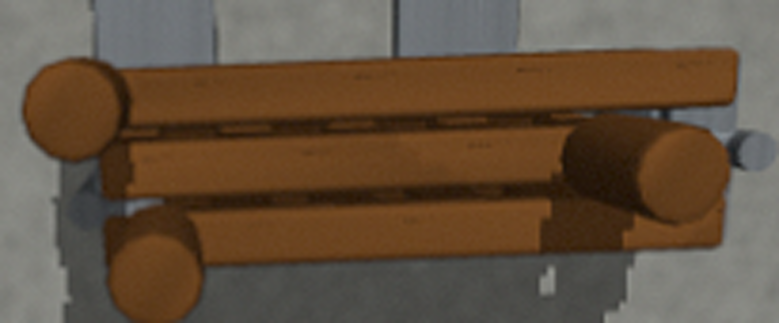

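```bash
python3 -c "
from h import *
print(monitor.read_state()['time'],job.finish_job())"
```

```text
the job is handed in; nothing more can be done
18.0 None
```

The gate is folded as asked, and I handed the job in at 18.0 s. I gripped the end leaf's knob and folded that leaf fully back onto the middle leaf, pressing until it met its stop. Then I gripped the middle knob and swung both leaves against the robot side of the fixed leaf, pressed to the stop (about 14 N), released and backed clear.

- **Fold:** In the last wrist view the three boards are parallel, at −1.1°, −1.0° and −1.6°, with thin, even gaps and the end leaf in between. The knob offsets match the fully folded gate to within 2.5 mm: (−27.5, −12.9) mm measured for the middle knob against (−30, −13), and (−13.5, −105) mm for the end knob against (−15, −106). The differences are about the size of the camera calibration error.
- **Owl:** The white owl stands where it did. Its centre moved less than 1 pixel in the top view; its brightness mask grew from 390 to 483 pixels, which I put down to lighting. That comparison was taken just before the last press and release.
- **Forces:** The largest wrist force I read was about 22 N.
- **Early error:** My first fit of the gate's pose settled on a wrong solution. I caught it from the board angles and refitted before moving anything.

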